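# Swipe the hotplate's curved touch strip from cold to full heat

### The arm

A 6-joint arm with a two-finger parallel gripper is mounted at the origin on the work surface. World frame = base frame: x ahead of the robot, y to its left, z up, the work surface at z = 0. Lengths are in m, angles in rad, forces in N, time in s.
With the tool pointing down it reaches from about 0.4 to 0.825 m from the base axis. Payload 7 kg.
Tool frame: the origin (TCP) lies on the centre line of the jaws, within the pads' length; the fingertips stand 11 mm ahead of it and the grasp point (between the pads) lies 8 mm behind it; y points along the fingers, z is the direction in which the jaws open and shut, and the axes are right-handed (so a half turn about y gives the same grasp; the last joint's range is limited). The gripper opens to 88 mm and grips with 3 to 60 N. Pads are 19 mm wide; open, the fingers measure 130 mm over their backs; the gripper's body (78 mm by 193 mm) begins 47 mm behind the grasp point.
Start: joints at [1.573, 0.359, 0.012, 0, -1.224, -0.288], TCP at [0.19, 0.648, 0.238] pointing down, gripper open.
Joint ranges: [-3.07, 3.07], [-1.43, 2.12], [-1.02, 1.25], [-3.03, 1.67], [-3.05, -0], [-3.03, 3.03]. Speed limits (rad/s): [2.39, 2.39, 3.01, 3.14, 3.14, 3.14].

### API

Orientations are given as a unit quaternion [x, y, z, w].
In Python, from workcell import ctrl, eyes gives the robot as it stands.
- The arm moves only by the tool step_arm, never from a script. Its argument "rows" is a list of rows, each a list of 3 entries, a list of its own where there are three numbers: the shift along the tool's x, y, z in units of 30 mm (1.0 is 30 mm), then the turn, a rotation vector about the tool's x, y, z in units of 5 degrees (1.0 is 5 degrees), then the opening, from -1 (shut) to 1 (fully open), so that 0 is half open. In form: [[[dx, dy, dz], [rx, ry, rz], claw], ...]. A call has 1 to 20 rows; each row is the pose to reach, as a shift and turn from the pose measured when the call began, along the tool's axes at that moment; what a row does not reach only later rows make up. A row lasts 1/12 s, in which the tool goes at most 41.7 mm and 7.16 degrees, less where a joint would pass 70% of its speed; a pose out of reach is approached as far as the arm can. A call with a gripper value outside its range is refused whole. The fingers move at their own pace and stop on an object; "newtons" is the grip in N (left out, the last holds). Time passes only in rows, so rows that repeat a pose let the fingers close. It gives the time, the measured TCP pose, the force and the opening at its end, in the units of the state.
- ctrl.get_obs(): the state, without advancing time (a new reading comes with each control period).
- eyes.camera(name): name is "scene" or "top" or "wrist"; returns a dict with "color" (480x640x3 uint8, red, green, blue), "range_z" (480x640 float32, m along the optical axis (not along the pixel's ray), 0 where there is no reading), "fx", "fy", "cx", "cy" (pixels), "dist_coeffs" ([k1, k2, p1, p2, k3] as OpenCV has them; the pictures are not rectified), "eye" and "orientation" of the camera in the world; the wrist camera has in their place "T_tool_cam" (4x4, takes a point from camera to tool coordinates, whose origin is the TCP and whose axes are the tool frame's). Camera axes: x right, y down, z forward; pixel columns grow to the right and rows downward; lengths in m; the calibration is good to about 2 mm. A picture is of the moment at which its call begins: read the wrist's pose just before it.
- ctrl.job_done(): hands the job in, once; it reports no verdict.
The state is a dict: "clock": time; "joint_pos": joint angles; "qvel": joint speeds; "joint_efforts": joint torques, N m; "position": TCP position; "tool_rot": TCP orientation; "force": force on the tool from outside, world axes, zero at the start; "ft_torque": the same for the moment, N m; "opening": finger opening in m.
Only numpy, scipy, OpenCV 4.12 (cv2) and the standard library are available. Lean on these libraries where they do the work, as an engineer would, in place of code of your own. Each camera call takes 0.05 s, during which the arm holds its last target.

### The job

Turn the hotplate up from cold to full heat: with the fingertips closed, slide them lightly along the curved black touch strip, from the blue dot at its left end, over the yellow dot in its middle, to the red dot at its right end, staying on the strip between the dots. Stop on the red dot and finish still holding it lightly pressed, to confirm the setting. Grasp nothing, and leave the dish, beaker and bottle where they stand.

Things in the scene. Friction and masses are not known exactly. Their poses are not given: they have to be found in the camera images.
- hotplate: White laboratory hotplate, 300 x 300 mm, fixed; top face 55 mm above the bench. Origin: on the bench, below the centre of the strip's arc; x points to the hotplate's back (the strip curves round its front, -x), y to the left seen from the front, z up. The housing spans x from -160 to +140 mm, y +-150 mm.
- plate_top (a point): Centre of the top of the round dark heating plate (170 mm across, 12 mm high) set on the hotplate's top face, 20 mm behind the arc's centre. The dish stands on this plate.
- strip_mid (a point): Middle of the black touch strip, on its flat top, 67 mm above the bench (12 mm above the top face). The strip is an arc of radius 120 mm about the hotplate origin's vertical axis, from -58 to +58 degrees about the hotplate's -x; 26 mm wide.
- strip (a joint): How far the whole strip, with its dots, is pushed straight down, in m: 0 = free, 0.008 = at its stop. It is sprung up: about 1.4 N starts it moving, 0.4 N more for each further mm (about 4.6 N at the stop). Beyond the stop it is rigid.
- dot_blue (a point): Blue dot, number 1 of 3 along the strip (left-hand end seen from the strip's side): a round shallow dome 24 mm across that stands 2 mm above the strip and moves down with it. Point: centre of its base, level with the strip's top; axes parallel to the hotplate's. In the hotplate's frame its x, y is (-0.077, +0.092) m; dots lie 50 degrees (105 mm) apart along the arc.
- dot_yellow (a point): Yellow dot, number 2 of 3 along the strip (middle seen from the strip's side): a round shallow dome 24 mm across that stands 2 mm above the strip and moves down with it. Point: centre of its base, level with the strip's top; axes parallel to the hotplate's. In the hotplate's frame its x, y is (-0.120, 0) m; dots lie 50 degrees (105 mm) apart along the arc.
- dot_red (a point): Red dot, number 3 of 3 along the strip (right-hand end seen from the strip's side): a round shallow dome 24 mm across that stands 2 mm above the strip and moves down with it. Point: centre of its base, level with the strip's top; axes parallel to the hotplate's. In the hotplate's frame its x, y is (-0.077, -0.092) m; dots lie 50 degrees (105 mm) apart along the arc.
- dish: Loose white dish standing on the round heating plate, 90 mm across, 30 mm high; origin at the centre of its underside. To be left alone.
- beaker: Loose glass beaker on the bench beside the hotplate, 68 mm across, 85 mm high; origin at the centre of its underside. To be left alone.
- reagent: Loose amber bottle on the bench beside the hotplate, 56 mm across, 110 mm high; origin at the centre of its underside. To be left alone.

How it is judged:
On the way, in this order (a step that is already met when the one before it is completed fails the run):
1. the fingertips touch the blue dot (contact force between the fingers and dot_blue above 0.3 N), for 0.1 s.
2. the fingertips touch the black strip half-way between blue and yellow ((contact force between the fingers and band_left0 above 0.05 N or contact force between the fingers and band_left1 above 0.05 N or contact force between the fingers and band_left2 above 0.05 N or contact force between the fingers and band_left3 above 0.05 N)), for 0.05 s.
3. the fingertips touch the yellow dot (contact force between the fingers and dot_yellow above 0.3 N), for 0.1 s.
4. the fingertips touch the black strip half-way between yellow and red ((contact force between the fingers and band_right0 above 0.05 N or contact force between the fingers and band_right1 above 0.05 N or contact force between the fingers and band_right2 above 0.05 N or contact force between the fingers and band_right3 above 0.05 N)), for 0.05 s.
5. the fingertips touch the red dot (contact force between the fingers and dot_red above 0.3 N), for 0.1 s.
At the end, for the whole second after the job is handed in: The fingertips rest on the red dot (more than 0.3 N) and on no other dot, with the strip held down at least 0.5 mm by them; the dish, beaker and bottle stand upright within 20 mm of where they were (contact force between the fingers and dot_red above 0.3 N and value of joint strip above 0.0005 m and not (contact force between the fingers and dot_blue above 0.3 N) and not (contact force between the fingers and dot_yellow above 0.3 N) and distance of each of dish, beaker, reagent from where it was at the start of the episode below 0.02 m and angle between each of dish, beaker, reagent's own z axis and vertical below 0.15 rad); the arm keeps its last pose, push and grip.
It fails at once if the hotplate or its strip is pushed hard (over 15 N) (contact force between any of the fingers, the arm and hotplate above 15 N).
It fails at once if the white dish is shifted (over 20 mm), lifted or tipped (distance of dish from where it was at the start of the episode above 0.02 m or angle between dish's own z axis and vertical above 0.3 rad).
It fails at once if the glass beaker is shifted (over 20 mm), lifted or tipped (distance of beaker from where it was at the start of the episode above 0.02 m or angle between beaker's own z axis and vertical above 0.3 rad).
It fails at once if the amber bottle is shifted (over 20 mm), lifted or tipped (distance of reagent from where it was at the start of the episode above 0.02 m or angle between reagent's own z axis and vertical above 0.3 rad).
It also fails if it takes over 54 s, if anything falls off the work surface, if the arm or the gripper's body presses on something with over 40 N, if the wrist force passes 120 N, or if a joint passes its speed limit or range.

## Working session

There is one attempt and no reset: what is moved stays moved. The work goes in short steps, Python scripts to look and compute and a tool call to move; the robot and the scene stay as the last step left them, time stands still between calls to the robot, and variables do not carry over. Pictures are saved under pics/ and viewed, and the job is handed in when it is done.

Besides the shell and the picture viewer there is one more tool, called as name([rows], argument=value, ...), one row to a line, values as JSON. step_arm: Moves the arm, as the interface text tells. Its arguments: {"type":"object","properties":{"rows":{"type":"array"},"newtons":{"type":"number"}},"required":["rows"]}

```bash
mkdir -p pics; ls
python3 - <<'E'
from workcell import ctrl, eyes
import cv2,numpy as np
o=ctrl.get_obs(); print(o)
for n in ["scene","top","wrist"]:
    c=eyes.camera(n); cv2.imwrite(f"pics/{n}0.png",c["color"][:,:,::-1]); np.savez(f"{n}0.npz",**c)
    print(n,{k:v for k,v in c.items() if k not in("color","range_z")})
E
```

```text
pics
{'clock': 0.0, 'joint_pos': array([ 1.57305521e+00,  3.59409648e-01,  1.10620026e-02, -3.59535179e-04,
       -1.22409991e+00, -2.88118930e-01]), 'qvel': array([ 0.00077752, -0.00080676,  0.00108119, -0.00083469,  0.0008672 ,
        0.00062345]), 'joint_efforts': array([ 8.34954608e-05, -5.82722247e+01,  2.93058103e+01,  6.99725792e+00,
        6.95596682e-03, -1.44915562e-04]), 'position': array([0.19021452, 0.64715274, 0.23660763]), 'tool_rot': array([-0.10073204, -0.69929497,  0.70048486,  0.10079963]), 'force': array([-0.38503399,  0.5896313 , -0.59261917]), 'ft_torque': array([-0.02719832,  0.00963702,  0.09255852]), 'opening': 0.08768612376622163}
scene {'fx': 444.97546412312585, 'fy': 444.97546412312585, 'cx': 319.9491948849105, 'cy': 239.59956550415194, 'dist_coeffs': array([-0.11209249,  0.        ,  0.        ,  0.        ,  0.        ]), 'eye': array([ 1.20707085, -0.09358263,  0.51376377]), 'orientation': array([ 0.71653088,  0.5445065 , -0.27000399, -0.34233611])}
top {'fx': 578.1119071941358, 'fy': 578.1119071941358, 'cx': 321.64363615436196, 'cy': 236.4479752755979, 'dist_coeffs': array([0.04227517, 0.        , 0.        , 0.        , 0.        ]), 'eye': array([0.51447053, 0.05432719, 1.05675933]), 'orientation': array([ 0.70770456, -0.70293663,  0.05724149, -0.04192561])}
wrist {'fx': 425.28275117925074, 'fy': 425.28275117925074, 'cx': 313.50938538813455, 'cy': 230.0196543542544, 'dist_coeffs': array([-0.10084701,  0.        ,  0.        ,  0.        ,  0.        ]), 'T_tool_cam': array([[-1.99754224e-03,  9.58255277e-01,  2.85907038e-01,
        -7.68077266e-02],
       [ 7.92892990e-04, -2.85906001e-01,  9.58257340e-01,
        -1.47435447e-01],
       [ 9.99997691e-01,  2.14085320e-03, -1.88684578e-04,
         8.76182384e-04],
       [ 0.00000000e+00,  0.00000000e+00,  0.00000000e+00,
         1.00000000e+00]])}
```

View pics/top0.png

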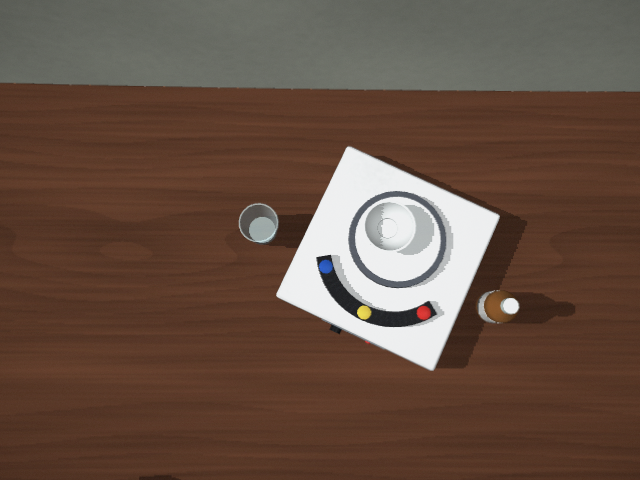

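View pics/scene0.png

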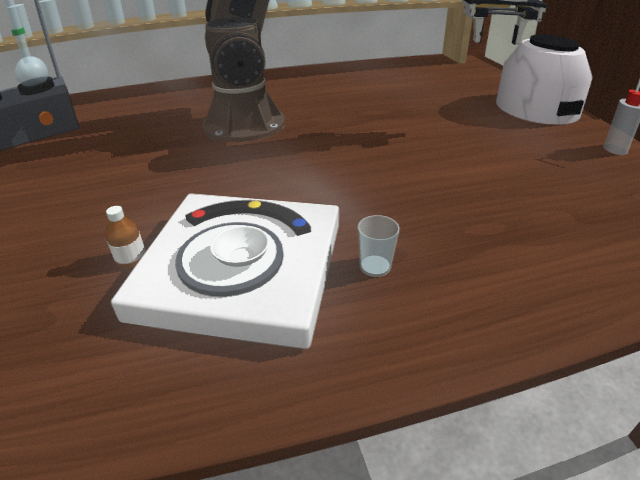

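View pics/wrist0.png

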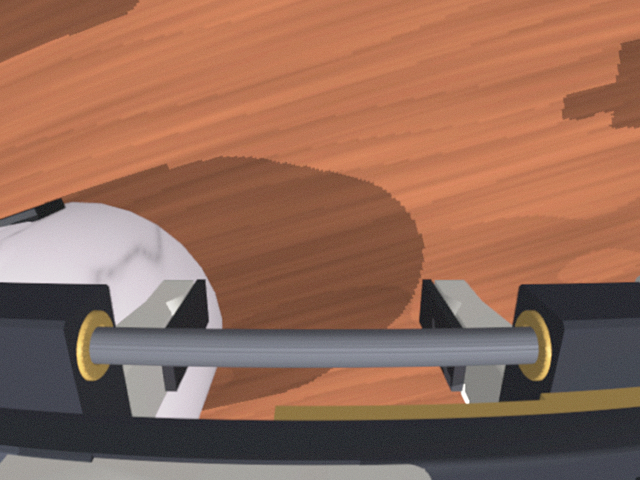

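Top view shows the blue dot at about (326,267), yellow at (364,313) and red at (424,313). The beaker is left at (259,223) and the bottle right at (498,307). In the scene view the dots are at (301,223), (254,204) and (198,214).

```bash
cat > h.py <<'E'
import numpy as np,cv2
from scipy.spatial.transform import Rotation as R
def ray(c,uv):
    K=np.array([[c['fx'],0,c['cx']],[0,c['fy'],c['cy']],[0,0,1]])
    p=cv2.undistortPoints(np.array([[uv]],float),K,c['dist_coeffs'])[0,0]
    return R.from_quat(c['orientation']).as_matrix()@np.array([p[0],p[1],1])
def plane(c,uv,z):
    d=ray(c,uv); return c['eye']+d*(z-c['eye'][2])/d[2]
def dots(c):
    h=cv2.cvtColor(c['color'],cv2.COLOR_RGB2HSV); out={}
    for n,rs in dict(blue=[(105,125)],yellow=[(22,35)],red=[(0,5),(175,180)]).items():
        m=np.zeros(h.shape[:2],np.uint8)
        for a,b in rs: m|=cv2.inRange(h,(a,150,90),(b,255,255))
        k,l,s,ce=cv2.connectedComponentsWithStats(m)
        out[n]=[(s[i,4],ce[i]) for i in range(1,k) if s[i,4]>40]
    return out
E
python3 - <<'E'
from h import *
P={}
for n in ["top","scene"]:
    c={k:v for k,v in np.load(n+"0.npz").items()}
    print(n,R.from_quat(c['orientation']).as_matrix()[:,2])
    for k,v in dots(c).items():
        for a,uv in v: print(k,a,uv.round(1),plane(c,uv,.068).round(4), c['range_z'][int(uv[1]),int(uv[0])])
    if n=="top":
        for nm,uv in dict(beaker=(262,230),bottle=(495,306),dish=(388,228)).items(): print(nm,plane(c,uv,0.03).round(3))
E
```

```text
top [ 0.13996221 -0.02113239 -0.98993131]
blue 155 [325.4 266.2] [0.6028 0.0264 0.068 ] 0.992357
yellow 151 [363.7 312.1] [ 0.5252 -0.0388  0.068 ] 0.97992593
red 163 [423.2 312.5] [ 0.5252 -0.1402  0.068 ] 0.98389775
beaker [0.67  0.139 0.03 ]
bottle [ 0.538 -0.275  0.03 ]
dish [ 0.676 -0.087  0.03 ]
scene [-0.75974087  0.19655093 -0.61980767]
blue 46 [300.1 222.3] [0.6053 0.0277 0.068 ] 0.75529945
yellow 55 [254.4 203.9] [ 0.5267 -0.039   0.068 ] 0.8037611
red 167 [633.6  97.5] [0.2544 1.1437 0.068 ] 1.0149072
red 71 [198.1 213.1] [ 0.5269 -0.1404  0.068 ] 0.7817375
```

```bash
cat >> h.py <<'E'
Rt=lambda q:R.from_quat(q).as_matrix()
def goto(o,p,tip=True,rotT=None):
    """units for tip (11mm ahead of TCP along tool y... ) at world p, orientation rotT (matrix)"""
    M=Rt(o['tool_rot']); T=M if rotT is None else rotT
    d=M.T@(np.array(p)-0.011*T[:,1]*tip-o['position'])/0.03
    r=R.from_matrix(M.T@T).as_rotvec()/np.deg2rad(5)
    return d.round(3),r.round(3)
def zyaw(a):
    y=np.array([0,0,-1.]); z=np.array([np.cos(a),np.sin(a),0]); x=np.cross(y,z); return np.c_[x,y,z]
E
python3 - <<'E'
from h import *
from workcell import ctrl
o=ctrl.get_obs();M=Rt(o['tool_rot']);print(M.round(3))
b,y,r=np.array([[.6040,.027],[.526,-.039],[.526,-.1403]])
m=np.array([[-.0771,.0919],[-.12,0],[-.0771,-.0919]]);w=np.array([b,y,r])
A=w-w.mean(0);B=m-m.mean(0)
U,S,V=np.linalg.svd(B.T@A);Q=V.T@U.T
t=w.mean(0)-Q@m.mean(0);print(Q,t,(m@Q.T+t-w)*1000,np.degrees(np.arctan2(Q[1,0],Q[0,0])))
np.savez("fit.npz",Q=Q,t=t)
print(goto(o,[*b,.15],True,zyaw(np.arctan2(M[1,2],M[0,2]))))
for ang in np.arange(50,-51,-12.5):
    a=np.deg2rad(ang);print(ang,(Q@[-.12*np.cos(a),.12*np.sin(a)]+t).round(4))
E
```

```text
[[-0.959 -0.    -0.282]
 [ 0.282 -0.001 -0.959]
 [-0.    -1.     0.001]]
[[ 0.90665599  0.42187074]
 [-0.42187074  0.90665599]] [ 0.63486836 -0.08932565] [[-0.26489875 -0.4777328 ]
 [ 0.06963872  0.29883637]
 [ 0.19526003  0.17889643]] -24.95275130699844
(array([-19.063,   2.551,  15.944]), array([-0.014,  0.   , -0.001]))
50.0 [0.6037 0.0266]
37.5 [0.5794 0.0171]
25.0 [0.5577 0.0025]
12.5 [ 0.5396 -0.0164]
0.0 [ 0.5261 -0.0387]
-12.5 [ 0.5177 -0.0634]
-25.0 [ 0.5149 -0.0894]
-37.5 [ 0.5177 -0.1154]
-50.0 [ 0.5262 -0.1401]
```

step_arm([
  [[-19.06, 1.5, 15.94], [0, 0, 0], -1],
  [[-19.06, 1.5, 15.94], [0, 0, 0], -1],
  [[-19.06, 1.5, 15.94], [0, 0, 0], -1],
  [[-19.06, 1.5, 15.94], [0, 0, 0], -1],
  [[-19.06, 1.5, 15.94], [0, 0, 0], -1],
  [[-19.06, 1.5, 15.94], [0, 0, 0], -1],
  [[-19.06, 1.5, 15.94], [0, 0, 0], -1],
  [[-19.06, 1.5, 15.94], [0, 0, 0], -1],
  [[-19.06, 1.5, 15.94], [0, 0, 0], -1],
  [[-19.06, 1.5, 15.94], [0, 0, 0], -1],
  [[-19.06, 1.5, 15.94], [0, 0, 0], -1],
  [[-19.06, 1.5, 15.94], [0, 0, 0], -1],
  [[-19.06, 1.5, 15.94], [0, 0, 0], -1],
  [[-19.06, 1.5, 15.94], [0, 0, 0], -1],
  [[-19.06, 1.5, 15.94], [0, 0, 0], -1],
  [[-19.06, 1.5, 15.94], [0, 0, 0], -1],
  [[-19.06, 1.5, 15.94], [0, 0, 0], -1],
  [[-19.06, 1.5, 15.94], [0, 0, 0], -1],
  [[-19.06, 1.5, 15.94], [0, 0, 0], -1],
  [[-19.06, 1.5, 15.94], [0, 0, 0], -1],
], newtons=10)

```text
clock: 1.82
position: [0.6043, 0.025, 0.1914]
tool_rot: [-0.101, -0.699, 0.7, 0.103]
force: [-0.1, -0.0, -0.3]
opening: 0.0005
```

Run:
```python
from h import *
from workcell import ctrl,eyes
o=ctrl.get_obs();c=eyes.camera("wrist");cv2.imwrite("pics/w1.png",c['color'][:,:,::-1])
s=eyes.camera("top");cv2.imwrite("pics/t1.png",s['color'][:,:,::-1])
s=eyes.camera("scene");cv2.imwrite("pics/s1.png",s['color'][:,:,::-1])
o2=ctrl.get_obs();print(o['force'],o2['force'],o2['position'],goto(o2,[.6037,.0266,.085],True,zyaw(np.deg2rad(-106.4))))
# dots from wrist
M=Rt(o['tool_rot']);T=c['T_tool_cam']
K=np.array([[c['fx'],0,c['cx']],[0,c['fy'],c['cy']],[0,0,1]])
for n,v in dots(c).items():
    for a,uv in v:
        p=cv2.undistortPoints(np.array([[uv]]),K,c['dist_coeffs'])[0,0]
        d=M@T[:3,:3]@[p[0],p[1],1];e=M@T[:3,3]+o['position'];print(n,a,uv,(e+d*(.068-e[2])/d[2]).round(4))
```

```text
[-0.09335596 -0.04419019 -0.27862154] [-0.1046292   0.0121539  -0.65207196] [0.60352469 0.02774898 0.19245793] (array([-0.017,  3.215,  0.031]), array([-0.014,  0.01 ,  0.002]))
blue 997 [311.73721163 227.75025075] [0.6018 0.0258 0.068 ]
red 794 [567.1511335  263.21788413] [ 0.5252 -0.1405  0.068 ]
```

View pics/w1.png

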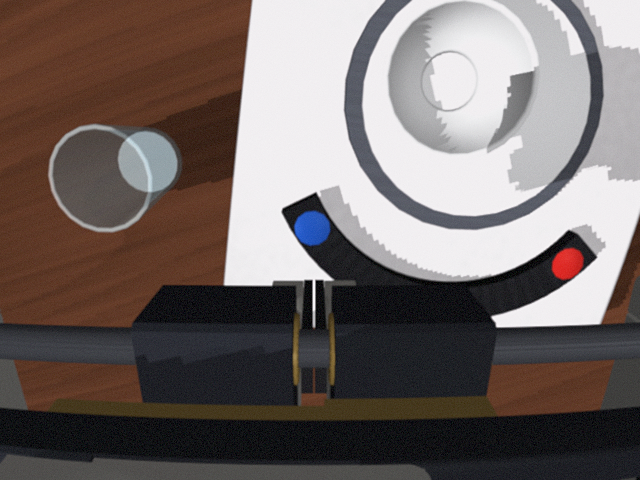

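View pics/s1.png

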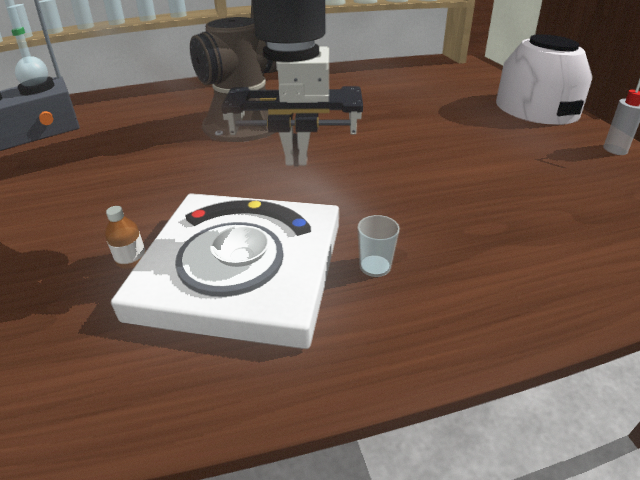

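The wrist view shows the closed tips clear, blue dot at (312,228) and red at (567,263), and all three cameras agree to about 2 mm. I'll now descend over blue.

step_arm([
  [[0, 1, 0.03], [0, 0, 0], -1],
  [[0, 2, 0.03], [0, 0, 0], -1],
  [[0, 3, 0.03], [0, 0, 0], -1],
  [[0, 3.4, 0.03], [0, 0, 0], -1],
  [[0, 3.4, 0.03], [0, 0, 0], -1],
  [[0, 3.4, 0.03], [0, 0, 0], -1],
  [[0, 3.4, 0.03], [0, 0, 0], -1],
])

```text
clock: 2.55
position: [0.604, 0.0278, 0.0921]
tool_rot: [-0.101, -0.7, 0.7, 0.099]
force: [-1.3, -0.3, 0.2]
opening: 0.0007
```

Run:
```python
from h import *
from workcell import ctrl,eyes
s=eyes.camera("scene");cv2.imwrite("pics/s2.png",cv2.resize(s['color'][140:290,150:400,::-1],None,fx=3,fy=3))
o2=ctrl.get_obs();print(o2['force'],o2['position'],goto(o2,[.6037,.0266,.066],True))
```

```text
[-0.59944145 -0.25333645 -0.21926407] [0.60419669 0.02772377 0.09228603] (array([0.007, 0.51 , 0.041]), array([0., 0., 0.]))
```

View pics/s2.png

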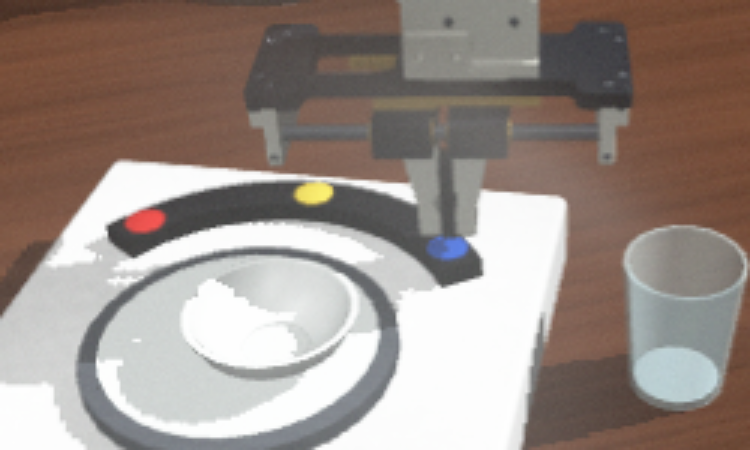

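The tips stand about 12 mm above the blue dot (crop pixel (446,245)). Pressing gently.

step_arm([
  [[0, 0.2, 0.04], [0, 0, 0], -1],
  [[0, 0.35, 0.04], [0, 0, 0], -1],
  [[0, 0.42, 0.04], [0, 0, 0], -1],
  [[0, 0.48, 0.04], [0, 0, 0], -1],
  [[0, 0.52, 0.04], [0, 0, 0], -1],
  [[0, 0.52, 0.04], [0, 0, 0], -1],
  [[0, 0.52, 0.04], [0, 0, 0], -1],
  [[0, 0.52, 0.04], [0, 0, 0], -1],
  [[0, 0.52, 0.04], [0, 0, 0], -1],
])

```text
clock: 3.35
position: [0.604, 0.0266, 0.0769]
tool_rot: [-0.101, -0.7, 0.7, 0.099]
force: [-0.5, 0.2, 2.6]
opening: 0.0003
```

```bash
cat > st.py <<'E'
from h import *
from workcell import ctrl,eyes
import sys
n=sys.argv[1]
fs=[]
for i in range(4):
    s=eyes.camera("scene");o=ctrl.get_obs();fs.append(o['force'])
cv2.imwrite(f"pics/{n}.png",cv2.resize(s['color'][140:290,150:400,::-1],None,fx=3,fy=3))
print('F',np.mean(fs,0).round(2),np.array(fs)[:,2].round(2),'tip',(o['position']+.011*Rt(o['tool_rot'])[:,1]).round(4))
f=np.load('fit.npz')
z=float(sys.argv[2])
for ang in map(float,sys.argv[3:]):
    a=np.deg2rad(ang);p=f['Q']@[-.12*np.cos(a),.12*np.sin(a)]+f['t'];print(ang,*[v.tolist() for v in goto(o,[*p,z],True,zyaw(np.deg2rad(-106.4)))])
E
python3 st.py s3 .064 50 44 38 32 26 25 20
```

```text
F [-0.41  1.2   2.2 ] [2.18 2.17 2.6  1.86] tip [0.604  0.0266 0.0658]
50.0 [0.009, 0.059, 0.004] [0.004, 0.025, -0.029]
44.0 [0.355, 0.058, 0.24] [0.004, 0.025, -0.029]
38.0 [0.674, 0.058, 0.511] [0.004, 0.025, -0.029]
32.0 [0.963, 0.057, 0.813] [0.004, 0.025, -0.029]
26.0 [1.219, 0.056, 1.145] [0.004, 0.025, -0.029]
25.0 [1.258, 0.056, 1.202] [0.004, 0.025, -0.029]
20.0 [1.439, 0.055, 1.501] [0.004, 0.025, -0.029]
```

View pics/s3.png

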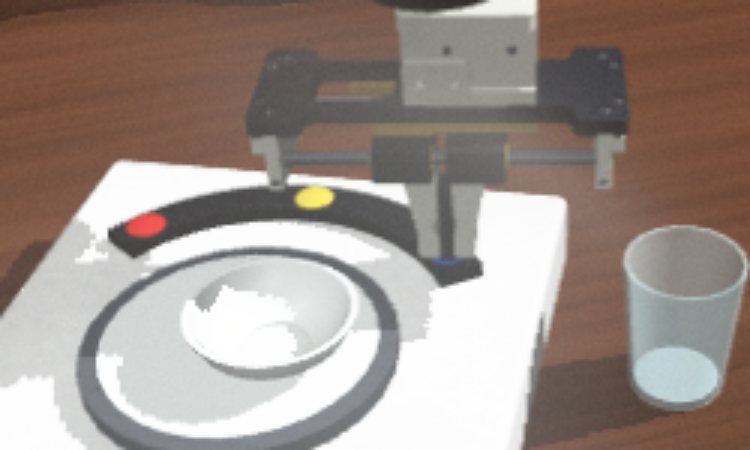

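step_arm([
  [[0.12, 0.05, 0.08], [0, 0, 0], -1],
  [[0.24, 0.06, 0.16], [0, 0, 0], -1],
  [[0.36, 0.06, 0.24], [0, 0, 0], -1],
  [[0.47, 0.06, 0.33], [0, 0, 0], -1],
  [[0.57, 0.06, 0.42], [0, 0, 0], -1],
  [[0.67, 0.06, 0.51], [0, 0, 0], -1],
  [[0.77, 0.06, 0.61], [0, 0, 0], -1],
  [[0.87, 0.06, 0.71], [0, 0, 0], -1],
  [[0.96, 0.06, 0.81], [0, 0, 0], -1],
  [[1.05, 0.06, 0.92], [0, 0, 0], -1],
  [[1.14, 0.06, 1.03], [0, 0, 0], -1],
  [[1.22, 0.06, 1.14], [0, 0, 0], -1],
  [[1.26, 0.06, 1.2], [0, 0, 0], -1],
  [[1.26, 0.06, 1.2], [0, 0, 0], -1],
  [[1.26, 0.06, 1.2], [0, 0, 0], -1],
])

```text
clock: 4.8
position: [0.5569, 0.0022, 0.0747]
tool_rot: [-0.101, -0.7, 0.7, 0.1]
force: [-0.6, -1.3, 2.2]
opening: 0.0008
```

```bash
python3 st.py s4 .064 25 21 17 13 9 5 2 0
```

```text
F [-1.15 -1.65  2.63] [2.73 1.92 2.81 3.08] tip [0.5569 0.0022 0.0635]
25.0 [-0.02, -0.016, -0.017] [-0.009, 0.023, -0.013]
21.0 [0.126, -0.016, 0.221] [-0.009, 0.023, -0.013]
17.0 [0.256, -0.016, 0.468] [-0.009, 0.023, -0.013]
13.0 [0.368, -0.016, 0.724] [-0.009, 0.023, -0.013]
9.0 [0.462, -0.016, 0.987] [-0.009, 0.023, -0.013]
5.0 [0.537, -0.016, 1.255] [-0.009, 0.023, -0.013]
2.0 [0.582, -0.016, 1.46] [-0.009, 0.023, -0.013]
0.0 [0.605, -0.016, 1.598] [-0.009, 0.023, -0.013]
```

View pics/s4.png

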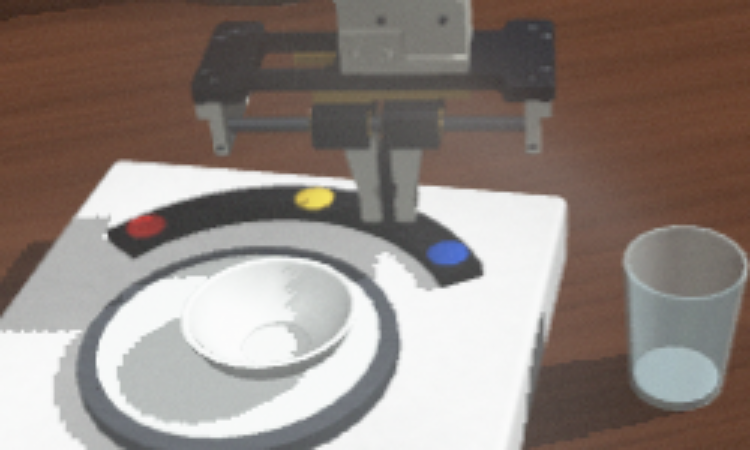

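The tips press the strip half-way between the dots (crop (388,215)), force about 2.6 N. On to yellow.

step_arm([
  [[0.06, -0.01, 0.11], [0, 0, 0], -1],
  [[0.13, -0.01, 0.22], [0, 0, 0], -1],
  [[0.19, -0.01, 0.34], [0, 0, 0], -1],
  [[0.26, -0.01, 0.47], [0, 0, 0], -1],
  [[0.31, -0.02, 0.6], [0, 0, 0], -1],
  [[0.37, -0.02, 0.72], [0, 0, 0], -1],
  [[0.42, -0.02, 0.85], [0, 0, 0], -1],
  [[0.46, -0.02, 0.99], [0, 0, 0], -1],
  [[0.5, -0.02, 1.12], [0, 0, 0], -1],
  [[0.54, -0.02, 1.25], [0, 0, 0], -1],
  [[0.57, -0.02, 1.38], [0, 0, 0], -1],
  [[0.59, -0.02, 1.5], [0, 0, 0], -1],
  [[0.605, -0.02, 1.6], [0, 0, 0], -1],
  [[0.605, -0.02, 1.6], [0, 0, 0], -1],
  [[0.605, -0.02, 1.6], [0, 0, 0], -1],
  [[0.605, -0.02, 1.6], [0, 0, 0], -1],
])

```text
clock: 6.33
position: [0.5256, -0.0393, 0.075]
tool_rot: [-0.1, -0.699, 0.701, 0.1]
force: [0.7, -1.8, 4.0]
opening: 0.0008
```

```bash
python3 st.py s5 .064 0 -4 -8 -12 -16 -20 -25
```

```text
F [ 0.13 -2.24  3.3 ] [3.6  2.9  3.18 3.5 ] tip [ 0.5257 -0.0391  0.064 ]
0.0 [-0.01, -0.001, -0.016] [-0.017, 0.022, -0.004]
-4.0 [0.023, -0.001, 0.262] [-0.017, 0.022, -0.004]
-8.0 [0.036, -0.0, 0.54] [-0.017, 0.022, -0.004]
-12.0 [0.029, 0.0, 0.82] [-0.017, 0.022, -0.004]
-16.0 [0.003, 0.001, 1.098] [-0.017, 0.022, -0.004]
-20.0 [-0.042, 0.001, 1.373] [-0.017, 0.022, -0.004]
-25.0 [-0.126, 0.002, 1.712] [-0.017, 0.022, -0.004]
```

View pics/s5.png

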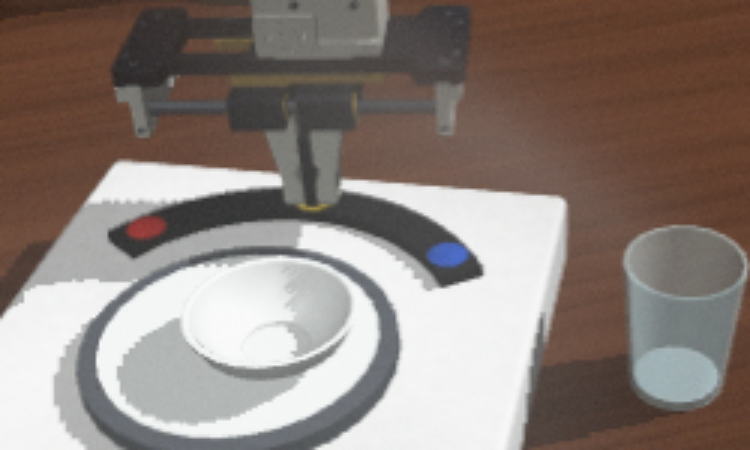

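The tips sit on the yellow dot (crop (312,205)), force 3.3 N.

step_arm([
  [[0.01, 0, 0.13], [0, 0, 0], -1],
  [[0.02, 0, 0.26], [0, 0, 0], -1],
  [[0.03, 0, 0.4], [0, 0, 0], -1],
  [[0.035, 0, 0.54], [0, 0, 0], -1],
  [[0.035, 0, 0.68], [0, 0, 0], -1],
  [[0.03, 0, 0.82], [0, 0, 0], -1],
  [[0.015, 0, 0.96], [0, 0, 0], -1],
  [[0, 0, 1.1], [0, 0, 0], -1],
  [[-0.02, 0, 1.24], [0, 0, 0], -1],
  [[-0.04, 0, 1.37], [0, 0, 0], -1],
  [[-0.07, 0, 1.5], [0, 0, 0], -1],
  [[-0.1, 0, 1.62], [0, 0, 0], -1],
  [[-0.13, 0, 1.71], [0, 0, 0], -1],
  [[-0.13, 0, 1.71], [0, 0, 0], -1],
  [[-0.13, 0, 1.71], [0, 0, 0], -1],
])

```text
clock: 7.78
position: [0.5148, -0.09, 0.075]
tool_rot: [-0.1, -0.699, 0.701, 0.1]
force: [-0.4, -1.4, 2.0]
opening: 0.0003
```

```bash
python3 st.py s6 .064 -25 -29 -33 -37 -41 -45 -48 -50
```

```text
F [-0.2  -2.33  2.5 ] [2.35 2.04 3.04 2.59] tip [ 0.5148 -0.0896  0.064 ]
-25.0 [-0.002, -0.0, -0.006] [-0.022, 0.023, 0.0]
-29.0 [-0.089, 0.0, 0.259] [-0.022, 0.023, 0.0]
-33.0 [-0.195, 0.001, 0.517] [-0.022, 0.023, 0.0]
-37.0 [-0.319, 0.001, 0.767] [-0.022, 0.023, 0.0]
-41.0 [-0.46, 0.002, 1.008] [-0.022, 0.023, 0.0]
-45.0 [-0.618, 0.002, 1.239] [-0.022, 0.023, 0.0]
-48.0 [-0.746, 0.002, 1.404] [-0.022, 0.023, 0.0]
-50.0 [-0.837, 0.003, 1.511] [-0.022, 0.023, 0.0]
```

View pics/s6.png

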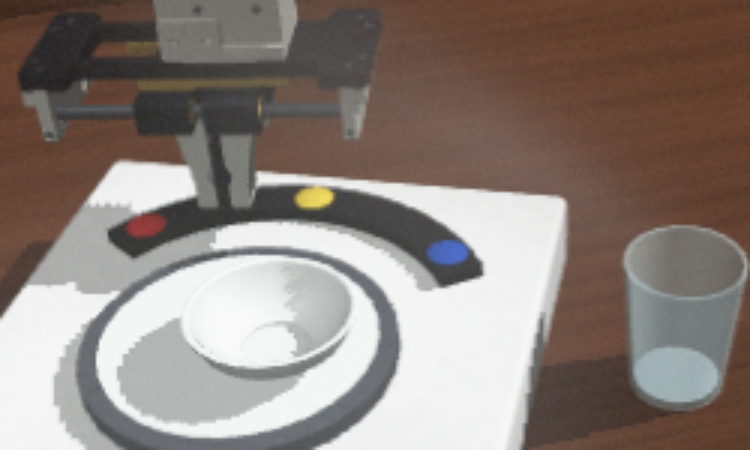

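Tips are on the strip half-way to red (crop (228,203)). On to red.

step_arm([
  [[-0.04, 0, 0.13], [0, 0, 0], -1],
  [[-0.09, 0, 0.26], [0, 0, 0], -1],
  [[-0.14, 0, 0.39], [0, 0, 0], -1],
  [[-0.195, 0, 0.52], [0, 0, 0], -1],
  [[-0.255, 0, 0.64], [0, 0, 0], -1],
  [[-0.32, 0, 0.77], [0, 0, 0], -1],
  [[-0.39, 0, 0.89], [0, 0, 0], -1],
  [[-0.46, 0, 1.01], [0, 0, 0], -1],
  [[-0.54, 0, 1.13], [0, 0, 0], -1],
  [[-0.62, 0, 1.24], [0, 0, 0], -1],
  [[-0.7, 0, 1.35], [0, 0, 0], -1],
  [[-0.78, 0, 1.45], [0, 0, 0], -1],
  [[-0.84, 0, 1.51], [0, 0, 0], -1],
  [[-0.84, 0, 1.51], [0, 0, 0], -1],
  [[-0.84, 0, 1.51], [0, 0, 0], -1],
  [[-0.84, 0, 1.51], [0, 0, 0], -1],
  [[-0.84, 0, 1.51], [0, 0, 0], -1],
])

```text
clock: 9.4
position: [0.5265, -0.1404, 0.0753]
tool_rot: [-0.1, -0.699, 0.701, 0.1]
force: [0.5, -2.0, 4.0]
opening: 0.0004
```

```bash
python3 st.py s7 .064 -50
python3 - <<'E'
from workcell import eyes
import cv2
cv2.imwrite("pics/s7full.png",eyes.camera("scene")["color"][:,:,::-1])
E
```

```text
F [ 0.99 -1.96  3.36] [2.87 3.29 3.07 4.2 ] tip [ 0.5265 -0.1402  0.0643]
-50.0 [0.011, 0.009, 0.001] [-0.023, 0.025, -0.006]
```

View pics/s7.png

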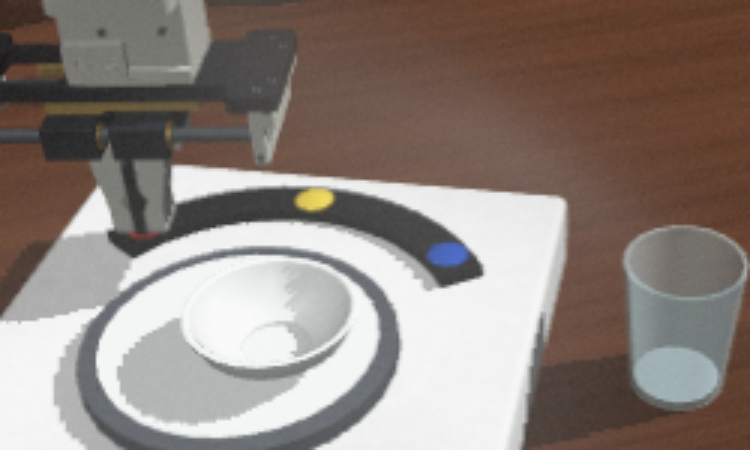

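View pics/s7full.png

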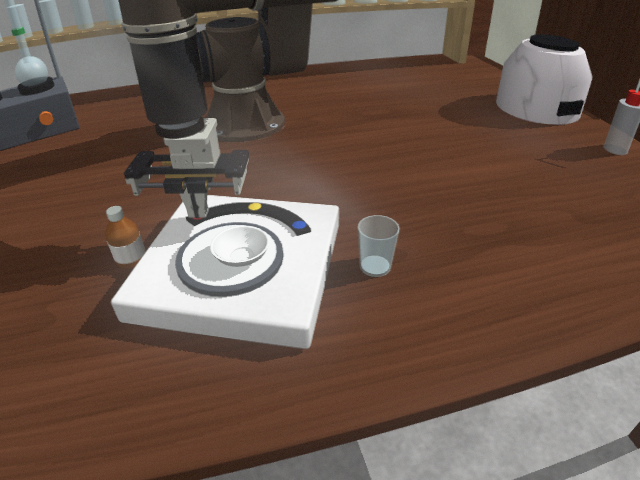

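The tips rest on the red dot (crop (142,235)) with 3.4 N upward force. The bottle (125,240), dish and beaker are where they were. Handing in.

```bash
python3 -c "
from workcell import ctrl
print(ctrl.job_done()); print(ctrl.get_obs()['force'])"
```

```text
the job is handed in; nothing more can be done
None
the job is handed in; nothing more can be done
```

The closed fingertips slid along the strip from the blue dot, over the yellow, to the red, and I handed the job in at about 9.6 s with them still pressing red. The hand-in gives no verdict.

- **Press force:** It read about 2.2 N on blue, 2.6 N between blue and yellow, 3.3 N on yellow, 2.5 N between yellow and red, and 3.4 N on red. The highest single reading was 4.2 N, well under the 15 N limit. I only read it at the stops, not between them.
- **Position on red:** The last reading put the fingertips within about 1 mm of the red dot's fitted centre. By height, the strip was held down roughly 4–5 mm.
- **Dot positions:** The cameras agreed on the dots to within about 2–3 mm, and the fitted hotplate pose matched them to about 0.5 mm.
- **Other objects:** In the last picture the dish, beaker and bottle looked upright and unmoved. I judged this by eye and did not measure it.

No check failed or disagreed.

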